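# Run the hold-down T-bolt along its slot into the vise lug

### The job

Fit the loose T-bolt that holds down the front of the drill vise: enter its square head into the open end of the clamping table's T-slot that leads to the vise, and slide it along under the slot's lips until the shank is fully home at the bottom of the open slot in the vise's lug. Leave it standing there upright with its head down in the T-slot, let go, and do not disturb the other things on the bench.

Things in the scene. Friction and masses are not known exactly. Their poses are not given: they have to be found in the camera images.
- t_bolt: the loose steel T-bolt, 115 mm tall, about 0.25 kg, standing on its square head. Origin: centre of the head's underside, z up the shank. Head 30 x 30 x 10 mm (sides along x and y), shank 14 mm diameter; at the top a fixed dark hex nut, 24 mm across flats, 85 to 115 mm above the origin, two flats facing +y and -y: grip it there. The round-headed bolt is shorter and has no nut.
- clamp_table: fixed steel clamping table, 220 (x) x 210 (y) x 35 mm high; origin: centre of its underside, z up. Two T-slots run straight along its x, centred at y = +50 and -50 mm, open at both ends; the bolt goes in at the end near the robot, x = -110 mm. The vise stands over one slot, the angle block over the other (it varies); both are parallel to the table.
- mouth_left (a point): mouth of the T-slot at y = +50 mm of the clamping table: centre of the channel floor's edge at the near end face, 8 mm above the bench; x points into the slot. Section of both slots: channel 38 mm wide, from the floor at 8 mm up to 25 mm above the bench; over it lips 10 mm thick leave a gap 22 mm wide, up to the table's top at 35 mm.
- mouth_right (a point): the same point of the other T-slot, at y = -50 mm of the clamping table
- vise: small blue drill vise fixed on the clamping table, 44 mm tall, 72 mm wide, with a flat lug towards the table's near end (-x). The lug, 14 mm thick, lies on the table's top and has a slot 22 mm wide over the T-slot, open to -x: arms from x = -30 mm, slot bottom at x = +7 mm. The jaws begin at x = +24 mm. Origin and axes as point vise_slot_home.
- vise_slot_home (a point): point on the vise: the axis of the T-bolt's 14 mm shank when it touches the bottom of the lug's slot, at the height of the lug's underside = the table's top. x points along the T-slot from the open near end into the lug, z up. The bolt travels in +x to here.
- angle_block: fixed plain steel angle block, 56 mm wide, 46 mm tall, on the clamping table over the other T-slot; it has no lug; stays as it is. Origin under it, on the table's top; the block itself lies from x = 20 to 90 mm of it.
- round_bolt: bystander: shorter bolt, 78 mm tall, standing on a round head of 42 mm diameter, without a nut; origin at the centre of its underside.
- strap: bystander: flat slotted steel clamp strap 110 x 30 x 12 mm lying on the bench, long side along x; origin at the centre of its underside.
- step_block: bystander: small steel step block 54 x 30 x 36 mm, on the bench; origin at the centre of its underside.
- bearing: bystander: steel bearing ring, 52 mm diameter, 15 mm high, lying flat on the bench; origin at the centre of its underside.
- wrench: bystander: 200 mm wrench lying on the bench to the left of the clamping table; origin under its middle.
- screwdriver: bystander: 200 mm screwdriver lying on the bench, left of the wrench; origin under its middle.
Not all that is in view belongs to the job. Leave any purple look-alike of the t_bolt alone.

How it is judged:
By the outcome, as a careful person would: the job done as asked, in the order asked, and still so for the second after the job is handed in, with the robot touching nothing.
It also fails if it takes over 45 s, if anything falls off the work surface, if the arm or the gripper's body presses on something with over 40 N, if the wrist force passes 120 N, or if a joint passes its speed limit or range.

### The arm

A 6-joint arm with a two-finger parallel gripper is mounted at the origin on the work surface. World frame = base frame: x ahead of the robot, y to its left, z up, the work surface at z = 0. Lengths are in m, angles in rad, forces in N, time in s.
With the tool pointing down it reaches from about 0.35 to 0.8 m from the base axis. Payload 7.3 kg.
Tool frame: the origin (TCP) lies between the finger pads; the fingertips stand 25 mm ahead of it and the grasp point (between the pads) lies 6 mm ahead of it (r.tip_extent is the distance from the TCP to the fingertips, in m); z points along the fingers, y is the direction in which the jaws open and shut (so a half turn about z gives the same grasp; the last joint's range is limited). The gripper opens to 85 mm and grips with 20 to 120 N. Pads are 22 mm wide; open, the fingers measure 114 mm over their backs; the gripper's body (76 mm by 85 mm) begins 54 mm behind the grasp point. The pads swing forward as they close: fully open they stand 13 mm farther back than shut.
Start: joints at [1.055, 0.342, 1.524, -0, 1.275, -0.146], TCP at [0.19, 0.49, 0.256] pointing down, gripper open.
Joint ranges: [-2.53, 2.53], [-0.77, 2.02], [0.04, 2.7], [-1, 4.14], [0.28, 2.66], [-3.11, 3.11]. Speed limits (rad/s): [2.57, 2.57, 3.14, 3.14, 3.14, 3.14].

### API

Orientations are given as a unit quaternion [x, y, z, w].
In Python, from workcell import r, command_gripper, optics gives the robot as it stands. The module is installed in compiled form; this text tells all that it offers. Calls block until the motion is done:
- r.reach(position, orientation): joint-space move of the TCP to a pose.
- r.move_straight(position, orientation=None, speed=0.15, max_force=None): straight line of the TCP; orientation=None keeps the orientation; speed is the mean speed in m/s. With max_force (N) it stops when the force on the tool has changed by that much, and returns True; else False.
- r.movej(angles): joint-space move.
- command_gripper(opening, force=None): finger opening in m; force is the grip in N (None keeps the last); returns when the fingers have stopped.
- r.hold(seconds).
- r.solve_ik(position, orientation): joint angles nearest the present ones, or None.
- r.read_state(): the state.
- optics.get_image(name): name is "side" or "top"; returns (picture, depth): 420x560x3 uint8, red, green, blue; 420x560 float32, m along the optical axis (not along the pixel's ray), 0 where there is no reading.
- optics.camera_model(name): a dict with "K" (3x3 intrinsics, pixels), "k1" (the pictures are not rectified: a ray, as slopes to the right and down, at radius r is drawn at 1 + k1 r^2 times it, then the intrinsics apply), "R" (3x3) and "t" (3): a world point X has camera coordinates R X + t. Camera axes: x right, y down, z forward; pixel columns grow to the right and rows downward; lengths in m; the calibration is good to about 2 mm. A picture is of the moment at which its call begins. camera_model takes no time and is no camera call.
A pose or a line that the arm cannot do raises r.PlanningError and nothing moves.
- r.finish_job(): hands the job in, once; it reports no verdict.
The state is a dict: "time_s": time; "joint_positions": joint angles; "dq": joint speeds; "tau": joint torques, N m; "eef_pos": TCP position; "eef_rot": TCP orientation; "contact_force": force on the tool from outside, world axes, zero at the start; "torque": the same for the moment, N m; "grip_width": finger opening in m.
Only numpy, scipy, OpenCV 4.12 (cv2) and the standard library are available. Lean on these libraries where they do the work, as an engineer would, in place of code of your own. Each camera call takes 0.05 s, during which the arm holds its last target. There are 200 camera calls.

## Working session

There is one attempt and no reset: what is moved stays moved. The work goes in short steps, each a Python script; the robot and the scene stay as the last script left them, time stands still between calls to the robot, and variables do not carry over. Pictures are saved under pics/ and viewed, about 8 in all and at most 12, crops included, and the job is handed in when it is done.

```bash
mkdir -p pics; cat > h.py <<'E'
import numpy as np, cv2
from workcell import r, command_gripper, optics
def grab(n,save=None):
    p,d=optics.get_image(n)
    if save: cv2.imwrite('pics/'+save,p[:,:,::-1])
    return p,d
def rays(n,uv):
    c=optics.camera_model(n);K=np.array(c['K']);R=np.array(c['R']);t=np.array(c['t'])
    uv=np.atleast_2d(np.float64(uv))
    s=cv2.undistortPoints(uv[:,None],K,np.array([c['k1'],0,0,0.]))[:,0]
    return -R.T@t, np.c_[s,np.ones(len(s))]@R
def onplane(n,uv,z):
    o,d=rays(n,uv); return o+d*((z-o[2])/d[:,2:3])
def cloud(n,d):
    c=optics.camera_model(n)
    v,u=np.mgrid[:420,:560]; o,dr=rays(n,np.c_[u.ravel(),v.ravel()])
    return (o+dr*d.reshape(-1,1)).reshape(420,560,3)
def proj(n,X):
    c=optics.camera_model(n);R=np.array(c['R']);
    return cv2.projectPoints(np.float64(np.atleast_2d(X)),cv2.Rodrigues(R)[0],np.array(c['t']),np.array(c['K']),np.array([c['k1'],0,0,0.]))[0][:,0]
E
python3 - <<'E'
from h import *
for n in('top','side'):
    p,d=grab(n,n+'0.png'); np.savez(n+'0.npz',p=p,d=d); c=optics.camera_model(n); print(n,rays(n,[280,210]),c['K'][0],c['k1'],(d>0).mean())
print(r.read_state())
E
```

```text
top (array([0.28761497, 0.05040174, 1.26025708]), array([[ 0.18363174, -0.02247026, -0.98284684]])) [499.86738355   0.         272.75670099] -0.08037791692026819 0.9959396258503401
side (array([ 0.12304929, -0.4297786 ,  0.72045939]), array([[ 0.46644413,  0.50609983, -0.72550579]])) [408.83585696   0.         280.38476738] 0.04076169236916985 0.995922619047619
{'time_s': 0.1, 'joint_positions': array([ 1.05503081e+00,  3.42646536e-01,  1.52490858e+00,  2.60067940e-05,
        1.27535523e+00, -1.46013101e-01]), 'dq': array([-0.00041968, -0.00337876, -0.0015287 ,  0.00106833,  0.00144516,
        0.00021844]), 'tau': array([ 1.76599016e-03, -4.34446228e+01, -2.46493399e+01, -2.03877271e-04,
        4.56661452e-03, -5.53551615e-06]), 'eef_pos': array([0.18955439, 0.48925997, 0.2557033 ]), 'eef_rot': array([ 1.83828542e-01,  9.82958103e-01, -6.19068017e-04, -2.25812410e-04]), 'contact_force': array([ 0.35704091, -0.11242188,  0.41376569]), 'torque': array([-0.0328039 ,  0.00083266, -0.003508  ]), 'grip_width': 0.085250452703074}
```

View pics/top0.png

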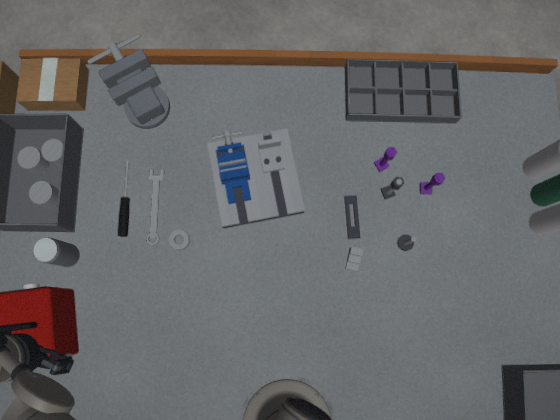

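View pics/side0.png

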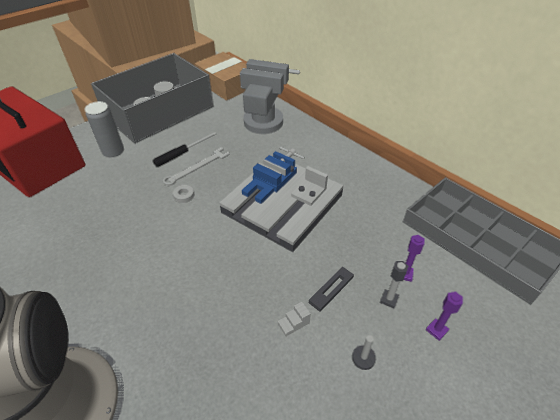

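Top view: the table is centred near (255,178), with the blue vise over its left (+y) slot. The T-bolt is at about (392,188), between purple look-alikes at (386,158) and (432,183). The side view shows the same T-bolt at (395,285). Next I'll measure these.

```bash
python3 - <<'E'
from h import *
D={n:np.load(n+'0.npz') for n in('top','side')}
C={n:cloud(n,D[n]['d']) for n in D}
np.set_printoptions(precision=4,suppress=True)
for n in D:
    X=C[n];p=D[n]['p'].astype(int);h=cv2.cvtColor(D[n]['p'],cv2.COLOR_RGB2HSV)
    # table top
    roi=(abs(X[...,0]-.55)<.25)&(abs(X[...,1]-.1)<.25)
    m=((abs(X[...,2]-.035)<.006)&roi&(h[...,1]<60)).astype(np.uint8)
    k,l,s,c=cv2.connectedComponentsWithStats(m); 
    m2=(abs(X[...,2]-.06)<.035)&roi&(X[...,1]>-.06)&(X[...,2]>.026)
    P=X[m2][:,:2].astype(np.float32); print(n,'table rect',cv2.minAreaRect(P),len(P))
    b=(h[...,0]>100)&(h[...,0]<125)&(h[...,1]>120)&roi
    for lo,hi in((.04,.06),(.065,.1)):
        q=b&(X[...,2]>lo)&(X[...,2]<hi); P=X[q][:,:2].astype(np.float32); print(' blue',lo,cv2.minAreaRect(P),len(P),np.median(X[q][:,2]))
    # all standing things on the right
    roi2=(X[...,0]>.2)&(X[...,0]<.75)&(X[...,1]<-.1)&(X[...,1]>-.6)&(X[...,2]>.008)
    k,l,s,c=cv2.connectedComponentsWithStats(roi2.astype(np.uint8))
    for i in range(1,k):
        if s[i,4]<15: continue
        q=l==i; Z=X[q]; print(' comp',s[i],'max z',Z[:,2].max().round(3),'xy min',Z.min(0)[:2],'max',Z.max(0)[:2],'col',p[q].mean(0).astype(int),'top xy',Z[Z[:,2]>Z[:,2].max()-.008].mean(0))
a=D['top']['p'][120:280,200:460]; cv2.imwrite('pics/c1.png',cv2.resize(a,None,fx=3,fy=3,interpolation=cv2.INTER_CUBIC)[:,:,::-1])
b=D['side']['p'][140:380,210:480]; cv2.imwrite('pics/c2.png',cv2.resize(b,None,fx=2.5,fy=2.5,interpolation=cv2.INTER_CUBIC)[:,:,::-1])
E
```

```text
top table rect ((0.6347500085830688, 0.15730412304401398), (0.30970680713653564, 0.3349256217479706), 11.854848861694336) 6354
 blue 0.04 ((0.6049817800521851, 0.13757379353046417), (0.1384979784488678, 0.06977821886539459), 12.086033821105957) 527 0.04929446031968587
 blue 0.065 ((0.6314043402671814, 0.14386744797229767), (0.08583901077508926, 0.06946822255849838), 12.265448570251465) 544 0.07608712433135256
 comp [374 147  23  24 224] max z 0.121 xy min [ 0.6297 -0.2589] max [ 0.6664 -0.222 ] col [ 82  46 108] top xy [ 0.6475 -0.2414  0.1156]
 comp [420 173  26  21 246] max z 0.121 xy min [ 0.5707 -0.3706] max [ 0.6008 -0.3403] col [ 79  45 104] top xy [ 0.5862 -0.3565  0.1162]
 comp [382 177  22  21 211] max z 0.123 xy min [ 0.5588 -0.2723] max [ 0.5882 -0.2396] col [70 72 76] top xy [ 0.573  -0.256   0.1172]
 comp [345 195  15  43 381] max z 0.019 xy min [ 0.4535 -0.1794] max [ 0.5632 -0.1435] col [60 61 68] top xy [ 0.506  -0.1614  0.013 ]
 comp [398 234  18  17 167] max z 0.082 xy min [ 0.4228 -0.3169] max [ 0.4639 -0.2777] col [69 72 77] top xy [ 0.4434 -0.2968  0.0776]
 comp 
[... 532 characters left out ...]
1862529750627
 comp [ 380  235   45   72 1007] max z 0.122 xy min [ 0.5585 -0.2752] max [ 0.668  -0.2284] col [ 93  78 104] top xy [ 0.611  -0.2506  0.116 ]
 comp [309 267  45  43 602] max z 0.016 xy min [ 0.4536 -0.1821] max [ 0.5655 -0.1453] col [73 73 77] top xy [ 0.5062 -0.1638  0.0115]
 comp [426 291  37  48 689] max z 0.12 xy min [ 0.5712 -0.3732] max [ 0.6038 -0.3431] col [ 94  55 118] top xy [ 0.5869 -0.3578  0.1158]
 comp [278 302  33  33 565] max z 0.04 xy min [ 0.3716 -0.1849] max [ 0.43   -0.1456] col [148 150 147] top xy [ 0.4175 -0.1693  0.0355]
 comp [352 335  24  34 475] max z 0.081 xy min [ 0.4236 -0.3203] max [ 0.4637 -0.2787] col [95 97 97] top xy [ 0.4438 -0.2987  0.0773]
```

View pics/c1.png

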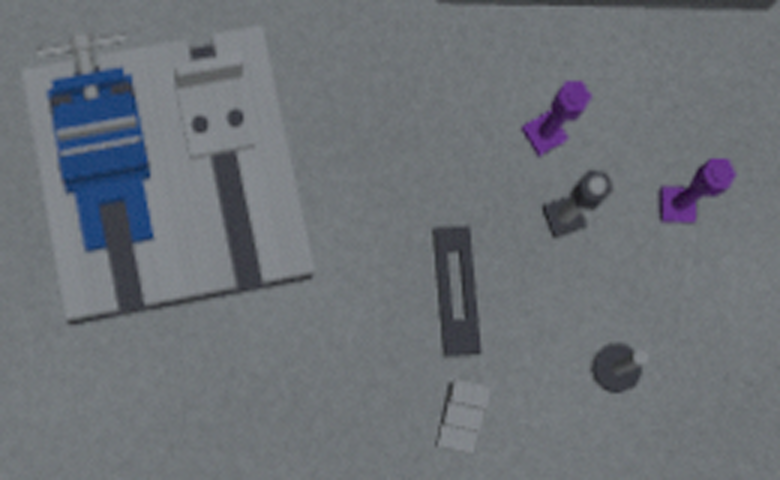

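View pics/c2.png

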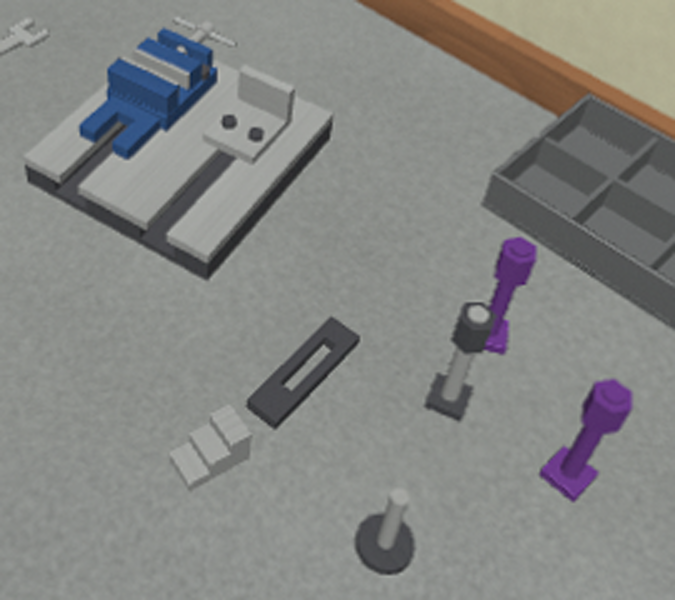

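```bash
python3 - <<'E'
from h import *
np.set_printoptions(precision=4,suppress=True)
D={n:np.load(n+'0.npz') for n in('top','side')}
U=[];tiles=[]
for n in D:
    p=D[n]['p'];X=cloud(n,D[n]['d']);h=cv2.cvtColor(p,cv2.COLOR_RGB2HSV);g=cv2.cvtColor(p,cv2.COLOR_RGB2GRAY)
    roi=(abs(X[...,0]-.6)<.15)&(abs(X[...,1]-.11)<.16)
    # bright flat top of the table
    m=roi&(abs(X[...,2]-.036)<.007)&(h[...,1]<70)&(g>(115 if n=='top' else 120))
    m=cv2.morphologyEx(m.astype(np.uint8),cv2.MORPH_OPEN,np.ones((3,3)))
    v,u=np.nonzero(m); P=onplane(n,np.c_[u,v],.035)[:,:2].astype(np.float32)
    print(n,'table',cv2.minAreaRect(P),len(P))
    # blue lug
    b=roi&(h[...,0]>100)&(h[...,0]<125)&(h[...,1]>110)
    v,u=np.nonzero(b&(X[...,2]<.056)&(X[...,2]>.042)); P=onplane(n,np.c_[u,v],.049)[:,:2]
    t=np.radians(12);e=np.array([[np.cos(t),np.sin(t)],[-np.sin(t),np.cos(t)]]); Q=P@e.T
    print(' lug local(12deg) x',np.percentile(Q[:,0],[1,99]),'y',np.percentile(Q[:,1],[1,99]))
    s=np.linspace(Q[:,1].min(),Q[:,1].max(),30)
    print(' near-edge x by y',[(round(float((a+c)/2),4),round(float(Q[(Q[:,1]>=a)&(Q[:,1]<c),0].min()),4)) for a,c in zip(s[:-1:2],s[2::2]) if ((Q[:,1]>=a)&(Q[:,1]<c)).any()])
    # slot edges: dark pixels on the top between lips, rows at given local x
    mm=roi&(g<90)&(h[...,1]<70)
    v,u=np.nonzero(mm); P=onplane(n,np.c_[u,v],.035)[:,:2]; Q2=P@e.T
    x0=Q[:,0].min()
    for yr in((Q[:,1].mean()-.03,Q[:,1].mean()+.03),(Q[:,1].mean()-.13,Q[:,1].mean()-.07)):
      print(' slot',[(round(float(a-x0),3),*np.percentile(Q2[s_,1],[2,98]).round(4)) for a in np.arange(x0-.06,x0,.012) if (s_:=(abs(Q2[:,0]-a)<.006)&(Q2[:,1]>yr[0])&(Q2[:,1]<yr[1])).sum()>5])
    # bolt
    rb=(abs(X[...,0]-.573)<.045)&(abs(X[...,1]+.256)<.045)&(h[...,1]<70)
    if n=='side': rb&=g<400
    for lo,hi in((.006,.016),(.085,.125),(.110,.125)):
        Z=X[rb&(X[...,2]>lo)&(X[...,2]<hi)]; print(' bolt',lo,len(Z),cv2.minAreaRect(Z[:,:2].astype(np.float32)),Z.mean(0))
        if lo<.01:U.append(Z[:,:2])
    c=proj(n,[.573,-.256,.06])[0].astype(int); a=p[c[1]-30:c[1]+30,c[0]-25:c[0]+25]
    tiles.append(cv2.resize(a,None,fx=8,fy=8,interpolation=cv2.INTER_CUBIC))
print('head union',cv2.minAreaRect(np.vstack(U).astype(np.float32)))
cv2.imwrite('pics/c3.png',np.hstack(tiles)[:,:,::-1])
E
```

```text
top table ((0.6027059555053711, 0.0872030109167099), (0.2183913141489029, 0.21045029163360596), 11.844475746154785) 3736
 lug local(12deg) x [0.5517 0.6873] y [-0.0254  0.042 ]
 near-edge x by y [(-0.0236, 0.6025), (-0.0188, 0.5514), (-0.014, 0.5519), (-0.0092, 0.5509), (-0.0044, 0.5514), (0.0004, 0.5573), (0.0052, 0.5892), (0.01, 0.5881), (0.0148, 0.5886), (0.0196, 0.5541), (0.0244, 0.5517), (0.0293, 0.5526), (0.0341, 0.5511), (0.0389, 0.5545)]
 slot [(-0.06, np.float64(-0.0198), np.float64(0.0365)), (-0.048, np.float64(0.0003), np.float64(0.0233)), (-0.036, np.float64(-0.0001), np.float64(0.0196)), (-0.024, np.float64(-0.0005), np.float64(0.0189)), (-0.012, np.float64(0.0001), np.float64(0.0194))]
 slot [(-0.06, np.float64(-0.1202), np.float64(-0.0624)), (-0.048, np.float64(-0.0998), np.float64(-0.0804)), (-0.036, np.float64(-0.1004), np.float64(-0.081)), (-0.024, np.float64(-0.1001), np.float64(-0.0801)), (-0.012, np.float64(-0.1005), np.float64(-0.0806))]
 bolt 0.006 78 ((0.5728302597999573, -0.2556416690349579), (0.031963247805833817, 0.029849959537386894), 28.885726928710938) [
[... 1161 characters left out ...]
0.1013), np.float64(-0.0835)), (-0.024, np.float64(-0.1018), np.float64(-0.0838)), (-0.012, np.float64(-0.1004), np.float64(-0.0841))]
 bolt 0.006 160 ((0.5752628445625305, -0.2570810317993164), (0.03236125409603119, 0.029219068586826324), 19.631694793701172) [ 0.5722 -0.2581  0.0103]
 bolt 0.085 258 ((0.5755357146263123, -0.2569804787635803), (0.0281919427216053, 0.02317425236105919), 22.034908294677734) [ 0.571  -0.2589  0.1081]
 bolt 0.11 149 ((0.5760330557823181, -0.2567656338214874), (0.0271148718893528, 0.02315586805343628), 21.52656364440918) [ 0.5742 -0.2577  0.1154]
head union ((0.5743555426597595, -0.25597336888313293), (0.032264452427625656, 0.0332692414522171), 17.07769203186035)
```

View pics/c3.png

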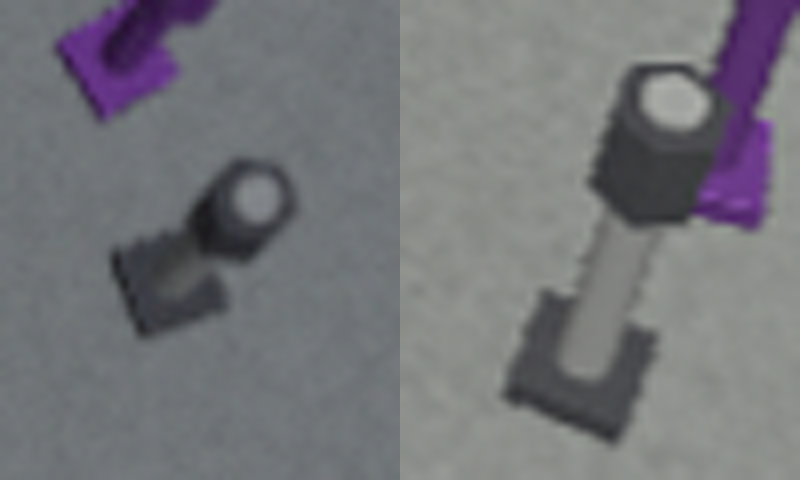

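The nut and head both give a bolt yaw of about 21°, with flats facing ±y. The bolt is near (0.574, -0.2565). The table yaw is about 11.9°, and the vise is over the left slot. Now I'll pick it up.

```bash
cat >> h.py <<'E'
from scipy.spatial.transform import Rotation as Ro
np.set_printoptions(precision=4,suppress=True)
T=np.radians(11.9)
def q(yaw): # tool down, tool x along -(cos,sin) as at the start
    x=-np.array([np.cos(yaw),np.sin(yaw),0]);z=np.array([0,0,-1.]);return Ro.from_matrix(np.c_[x,np.cross(z,x),z]).as_quat()
e12=np.radians(12)
def W(lx,ly,z): return np.array([lx*np.cos(e12)-ly*np.sin(e12),lx*np.sin(e12)+ly*np.cos(e12),z])
def st(): s=r.read_state(); print('t',round(s['time_s'],2),'p',s['eef_pos'],'F',s['contact_force'],'w',round(s['grip_width'],4))
E
python3 - <<'E'
from h import *
b=np.array([.574,-.2565]);Q=q(np.radians(21))
print(r.solve_ik([*b,.106],Q), r.solve_ik(W(.463,.0097,.25),q(T)))
command_gripper(.055,60)
r.reach([*b,.23],Q); st()
p,d=grab('side'); p2,_=grab('top')
c=proj('side',[*b,.13])[0].astype(int); c2=proj('top',[*b,.13])[0].astype(int)
cv2.imwrite('pics/a1.png',cv2.resize(np.hstack([p[c[1]-70:c[1]+70,c[0]-60:c[0]+60],p2[c2[1]-70:c2[1]+70,c2[0]-60:c2[0]+60]]),None,fx=3,fy=3)[:,:,::-1])
E
```

```text
[-0.5421  0.6709  1.4066 -0.      1.0641 -2.4794] [ 0.0647  0.2345  1.6949 -0.      1.2123 -1.7138]
t 3.46 p [ 0.5743 -0.2557  0.2301] F [-0.422   0.0658  0.2077] w 0.055
```

View pics/a1.png

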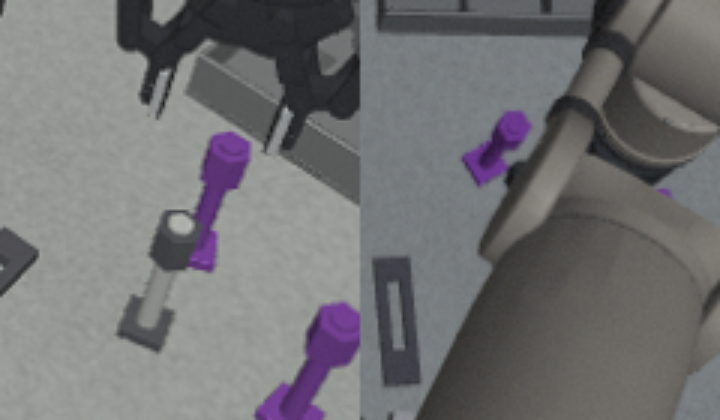

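The jaws are above the T-bolt, which is at (175,240) in the side tile. They open along its y and clear both look-alikes. Now descend, grip and lift.

```bash
python3 - <<'E'
from h import *
b=np.array([.574,-.2565]);Q=q(np.radians(21))
print(r.move_straight([*b,.106],Q,speed=.12,max_force=8)); st()
command_gripper(.0,60); st()
r.move_straight([*b,.26],Q,speed=.15); st()
P=W(.455,.0097,.26); r.reach(P,q(T)); st()
r.move_straight(W(.455,.0097,.135),q(T),speed=.12); st()
p,d=grab('side'); p2,_=grab('top')
np.savez('m.npz',p=p,d=d)
c=proj('side',W(.48,.0097,.06))[0].astype(int); c2=proj('top',W(.48,.0097,.06))[0].astype(int)
cv2.imwrite('pics/a2.png',cv2.resize(np.hstack([p[c[1]-60:c[1]+60,c[0]-60:c[0]+60],p2[c2[1]-60:c2[1]+60,c2[0]-60:c2[0]+60]]),None,fx=3.3,fy=3.3,interpolation=cv2.INTER_CUBIC)[:,:,::-1])
E
```

```text
False
t 4.74 p [ 0.5745 -0.2568  0.1069] F [ 0.4361 -0.1947  0.3903] w 0.0551
t 5.12 p [ 0.5744 -0.2568  0.1068] F [0.7231 0.2199 3.5111] w 0.0234
t 6.3 p [ 0.5735 -0.2562  0.2586] F [-0.0593  1.2361 -2.857 ] w 0.0232
t 7.72 p [0.4437 0.1035 0.26  ] F [ 0.047  -0.3109 -2.9572] w 0.0232
t 8.92 p [0.4435 0.1041 0.1355] F [-0.2446  0.1853 -3.6472] w 0.023
```

View pics/a2.png

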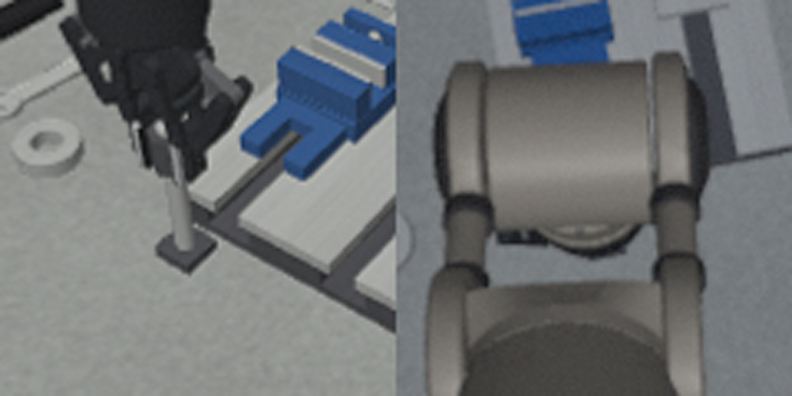

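```bash
python3 - <<'E'
from h import *
c=proj('side',W(.48,.0097,.06))[0].astype(int)
f=lambda a,z:(lambda X:np.array([X[0]*np.cos(e12)+X[1]*np.sin(e12),-X[0]*np.sin(e12)+X[1]*np.cos(e12)]))(onplane('side',c-60+np.array(a)/3.3-.35,z)[0])
L,B,Rr=[f(a,.039) for a in((157,247),(187,262),(216,238))]
print('head',L,B,Rr,'centre',(L+Rr)/2,'edges deg',np.degrees(np.arctan2(*(L-B)[::-1])),np.degrees(np.arctan2(*(Rr-B)[::-1])))
print('mouth lips',f((213,210),.035),f((238,222),.035)); s=r.read_state(); X=s['eef_pos']; print('tcp local',X[0]*np.cos(e12)+X[1]*np.sin(e12),-X[0]*np.sin(e12)+X[1]*np.cos(e12))
E
```

```text
head [0.4432 0.0205] [ 0.4445 -0.0048] [ 0.4723 -0.0069] centre [0.4577 0.0068] edges deg 92.98483561292467 -4.346939769257754
mouth lips [0.494  0.0142] [ 0.4951 -0.0073]
tcp local 0.4554392833218142 0.009638375100190985
```

```bash
python3 - <<'E'
from h import *
p=np.load('m.npz')['p']; c=proj('side',W(.48,.0097,.06))[0].astype(int)
o=c+[-15,-20]; print(o)
a=cv2.resize(p[o[1]:o[1]+50,o[0]:o[0]+65],None,fx=12,fy=12,interpolation=cv2.INTER_LINEAR)[:,:,::-1].copy()
for k in range(0,65,10): cv2.putText(a,str(k),(k*12,10),0,.4,(0,0,255),1); cv2.line(a,(k*12,12),(k*12,18),(0,0,255),1)
cv2.imwrite('pics/a3.png',a)
E
```

```text
[214 189]
```

View pics/a3.png

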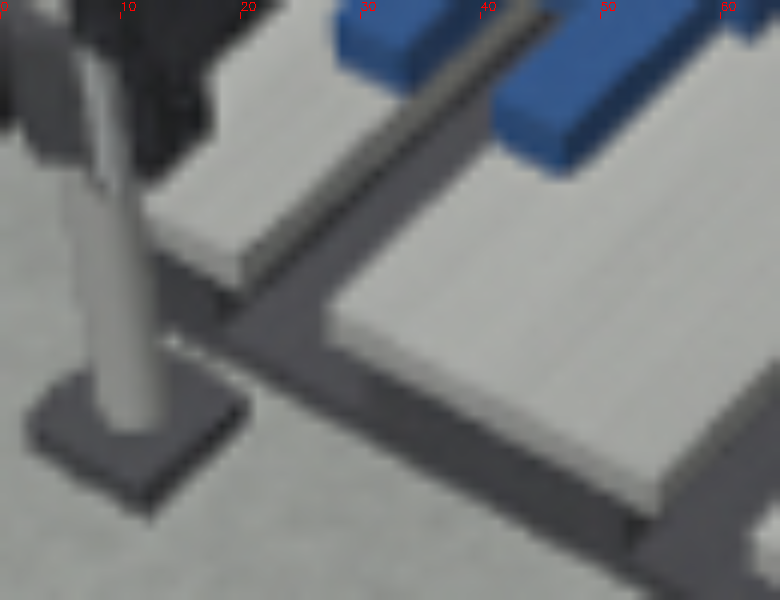

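```bash
python3 - <<'E'
from h import *
o=np.array([214,189])
f=lambda a,z:(lambda X:np.array([X[0]*np.cos(e12)+X[1]*np.sin(e12),-X[0]*np.sin(e12)+X[1]*np.cos(e12)]))(onplane('side',o+np.array(a)/12-.46,z)[0])
L,B,Rr=[f(a,.039) for a in((27,425),(148,498),(252,405))]
print('head',L,B,Rr,'centre',(L+Rr)/2,np.degrees(np.arctan2(*(L-B)[::-1])),np.degrees(np.arctan2(*(Rr-B)[::-1])))
print('lips near',f((238,257),.035),f((327,305),.035),'far',f((405,100),.035),f((490,150),.035))
print('lug arms',f((335,62),.035),f((405,95),.035),f((490,120),.035),f((565,178),.035))
E
```

```text
head [0.4416 0.0204] [ 0.4407 -0.0095] [ 0.4693 -0.0106] centre [0.4554 0.0049] 88.40238661059537 -2.1034468772010757
lips near [0.4999 0.0185] [ 0.4999 -0.0034] far [0.5521 0.0188] [ 0.5507 -0.0035]
lug arms [0.5526 0.037 ] [0.5532 0.0197] [0.5573 0.0016] [ 0.553  -0.0203]
```

In the same view, the slot centre is about 2.6 mm to +y of the held head, and the yaw matches within about 2°. I'll shift +2 mm and enter with a force limit.

```bash
python3 - <<'E'
from h import *
Q=q(T);y=.0117
r.move_straight(W(.455,y,.118),Q,speed=.08); st()
print(r.move_straight(W(.51,y,.118),Q,speed=.05,max_force=8)); st()
p,d=grab('side'); c=proj('side',W(.51,y,.05))[0].astype(int)
cv2.imwrite('pics/a4.png',cv2.resize(p[c[1]-35:c[1]+35,c[0]-40:c[0]+40],None,fx=8,fy=8,interpolation=cv2.INTER_CUBIC)[:,:,::-1])
E
```

```text
t 9.38 p [0.4425 0.1061 0.118 ] F [-0.7854  0.4988 -2.2819] w 0.0234
False
t 10.63 p [0.4961 0.1174 0.1179] F [-0.7076  0.5562 -3.225 ] w 0.0229
```

View pics/a4.png

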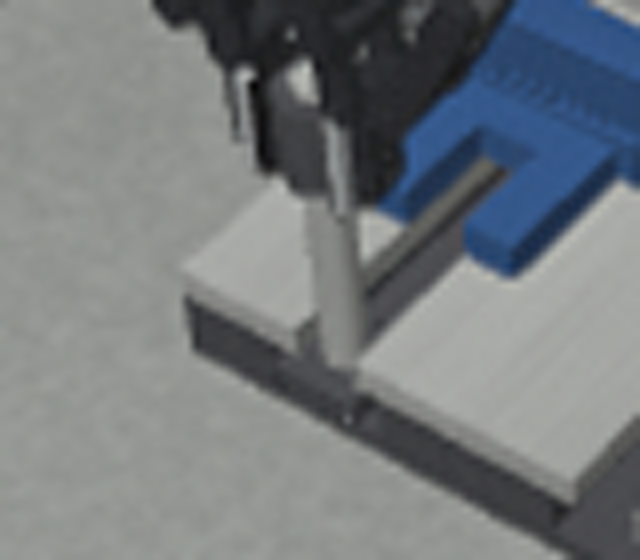

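The head is in the mouth under the lips, with the shank at (340,340) between the lip corners and no contact force. Now slide it home.

```bash
python3 - <<'E'
from h import *
Q=q(T);y=.0117
loc=lambda X:(X[0]*np.cos(e12)+X[1]*np.sin(e12),-X[0]*np.sin(e12)+X[1]*np.cos(e12))
print(r.move_straight(W(.566,y,.118),Q,speed=.05,max_force=8)); st()
print(r.move_straight(W(.596,y,.118),Q,speed=.025,max_force=9)); st(); print(loc(r.read_state()['eef_pos']))
p,d=grab('side'); c=proj('side',W(.56,y,.06))[0].astype(int)
cv2.imwrite('pics/a5.png',cv2.resize(p[c[1]-35:c[1]+35,c[0]-40:c[0]+40],None,fx=8,fy=8,interpolation=cv2.INTER_CUBIC)[:,:,::-1])
E
```

```text
False
t 11.95 p [0.5509 0.1291 0.118 ] F [ 0.2135  0.0435 -2.5208] w 0.0233
False
t 13.3 p [0.5781 0.1349 0.117 ] F [-7.4757 -1.7395 -0.3518] w 0.0229
(np.float64(0.5935181566168893), np.float64(0.011763596737844842))
```

View pics/a5.png

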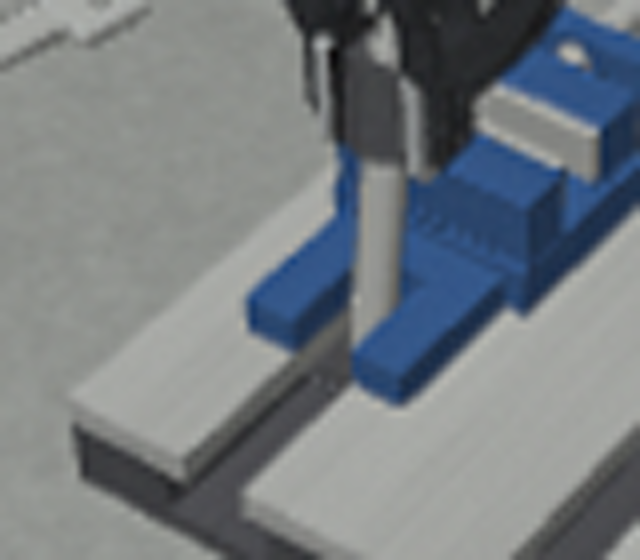

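The shank is in the lug slot and contact reads about 7.7 N along the slot. The TCP overran by about 11 mm, so the bolt pivoted slightly between the pads, with its top forward. I'll unload it, set the head on the floor, release and check.

```bash
python3 - <<'E'
from h import *
Q=q(T);y=.0117
r.move_straight(W(.5915,y,.117),Q,speed=.02); st()
command_gripper(.0,20)
print(r.move_straight(W(.589,y,.111),Q,speed=.02,max_force=12)); st()
command_gripper(.045,20); st()
r.hold(.3)
r.move_straight(W(.589,y,.20),Q,speed=.12); st()
for n in('side','top'):
    p,d=grab(n); np.savez('f_%s.npz'%n,p=p,d=d)
    if n=='side':
        c=proj('side',W(.56,y,.06))[0].astype(int)
        cv2.imwrite('pics/a6.png',cv2.resize(p[c[1]-40:c[1]+35,c[0]-40:c[0]+40],None,fx=7.5,fy=7.5,interpolation=cv2.INTER_CUBIC)[:,:,::-1])
    X=cloud(n,d);h=cv2.cvtColor(p,cv2.COLOR_RGB2HSV);w=W(.58,y,0)
    m=(np.hypot(X[...,0]-w[0],X[...,1]-w[1])<.03)&(h[...,1]<90)
    for lo,hi in((.055,.085),(.09,.112),(.116,.132)):
        Z=X[m&(X[...,2]>lo)&(X[...,2]<hi)]
        if len(Z)>5: c_=cv2.minAreaRect(Z[:,:2].astype(np.float32)); x=c_[0]; print(n,lo,len(Z),'loc',x[0]*np.cos(e12)+x[1]*np.sin(e12),-x[0]*np.sin(e12)+x[1]*np.cos(e12),c_[1:],Z[:,2].max())
E
```

```text
t 13.73 p [0.5765 0.1345 0.1171] F [-1.2125  0.2641 -2.0615] w 0.0235
True
t 14.19 p [0.5761 0.1344 0.1158] F [-0.4299  0.5019  4.6468] w 0.0227
t 14.53 p [0.5752 0.1342 0.1143] F [-0.304   0.5909 -0.223 ] w 0.0449
t 15.7 p [0.5733 0.1339 0.1993] F [-0.6401 -0.3837  0.329 ] w 0.0452
side 0.055 51 loc 0.5665104552104739 0.0075070216313855576 ((0.007821519859135151, 0.01331542618572712), 43.092498779296875) 0.08384940718260336
side 0.09 67 loc 0.5610629106569757 0.007126467901025502 ((0.014283276163041592, 0.026703495532274246), 37.33279800415039) 0.11181185843089203
side 0.116 94 loc 0.5659992739961783 0.009506406455518576 ((0.026438696309924126, 0.023610789328813553), 8.63756275177002) 0.126869341028229
```

View pics/a6.png

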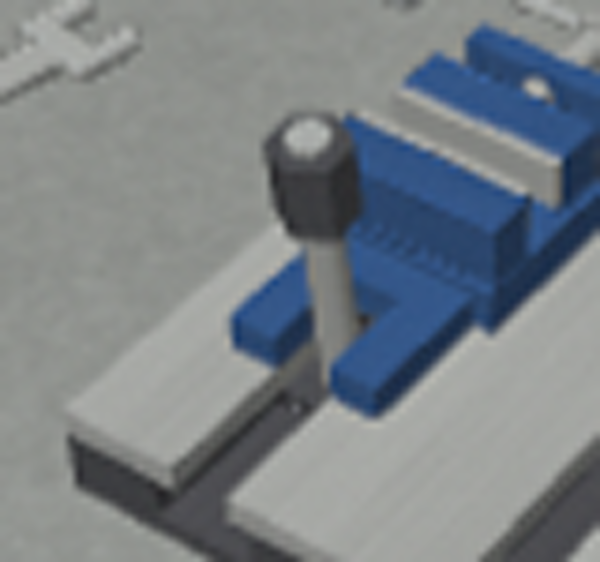

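The bolt now stands upright in the lug slot but about 14 mm short of the bottom. The shank is at (330,350) and the slot bottom near (365,320). The 9 N push exceeded what the grip could hold without pivoting. I'll regrip with 120 N and push with a lower stop force.

```bash
python3 - <<'E'
from h import *
Q=q(T);y=.0117
loc=lambda X:(X[0]*np.cos(e12)+X[1]*np.sin(e12),-X[0]*np.sin(e12)+X[1]*np.cos(e12))
r.move_straight(W(.567,y,.20),Q,speed=.1)
print(r.move_straight(W(.567,y,.1145),Q,speed=.1,max_force=8)); st()
command_gripper(0,120); r.hold(.2); st()
print(r.move_straight(W(.567,y,.1170),Q,speed=.02)); st()
print(r.move_straight(W(.592,y,.1170),Q,speed=.015,max_force=4)); st(); print(loc(r.read_state()['eef_pos']))
p,d=grab('side'); c=proj('side',W(.56,y,.06))[0].astype(int)
cv2.imwrite('pics/a7.png',cv2.resize(p[c[1]-40:c[1]+35,c[0]-40:c[0]+40],None,fx=7.5,fy=7.5,interpolation=cv2.INTER_CUBIC)[:,:,::-1])
E
```

```text
False
t 17.18 p [0.5526 0.1294 0.1151] F [0.1077 0.0492 0.9039] w 0.0452
t 17.72 p [0.5526 0.1293 0.1156] F [-0.6352 -0.3441  5.7913] w 0.0218
False
t 17.99 p [0.5519 0.1293 0.1167] F [-0.0056 -0.226  -3.1352] w 0.0217
True
t 18.71 p [0.5574 0.1305 0.116 ] F [ 0.0493  0.4994 -2.9829] w 0.0217
(np.float64(0.572353050813957), np.float64(0.011782322463388117))
```

View pics/a7.png

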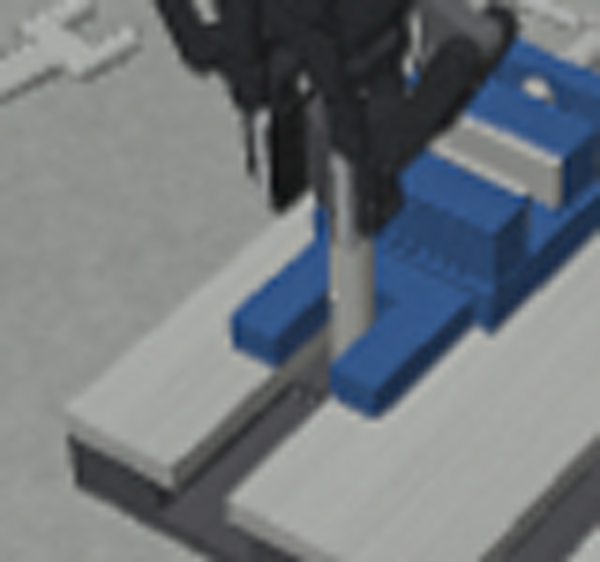

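I've now used all 12 pictures, so from here I rely on numbers. That stop left no residual x-force, so it was a false trigger with the head nearly dragging on the floor. I'll raise it slightly and advance in small steps, reading the settled force.

```bash
python3 - <<'E'
from h import *
Q=q(T);y=.0117
u=np.array([np.cos(T),np.sin(T),0])
loc=lambda X:(X[0]*np.cos(e12)+X[1]*np.sin(e12),-X[0]*np.sin(e12)+X[1]*np.cos(e12))
x=.5725; r.move_straight(W(x,y,.1192),Q,speed=.02); r.hold(.1); st()
while x<.594:
    x+=.0015; r.move_straight(W(x,y,.1192),Q,speed=.02); r.hold(.08)
    s=r.read_state(); f=s['contact_force']@u; print(round(x,4),round(loc(s['eef_pos'])[0],4),s['eef_pos'][2].round(4),'f',round(f,2),'F',s['contact_force'])
    if f<-4: break
st()
p,d=grab('side');np.savez('g_side.npz',p=p,d=d)
# shank axis at 3 heights: bright grey pixels along rows near predicted shank
X=cloud('side',d);h=cv2.cvtColor(p,cv2.COLOR_RGB2HSV);w=W(x,y,0)
m=(np.hypot(X[...,0]-w[0],X[...,1]-w[1])<.025)&(h[...,1]<60)
for lo,hi in((.05,.06),(.06,.07),(.07,.08),(.08,.09)):
    Z=X[m&(X[...,2]>lo)&(X[...,2]<hi)]
    if len(Z): print(lo,len(Z),loc(Z.mean(0)))
E
```

```text
t 19.19 p [0.5574 0.1305 0.1191] F [-1.2826 -0.8242 -2.5292] w 0.0215
0.574 0.5733 0.119 f -4.96 F [-4.8953 -0.8344 -0.6965]
t 19.52 p [0.5584 0.1307 0.119 ] F [-4.8953 -0.8344 -0.6965] w 0.0219
0.05 21 (np.float64(0.578784344998209), np.float64(0.007254645531168877))
0.06 18 (np.float64(0.5786527144065975), np.float64(0.0072822225877973296))
0.07 17 (np.float64(0.5793150480109226), np.float64(0.00705639369028864))
```

```bash
cat >> h.py <<'E'
loc=lambda X:np.c_[np.atleast_2d(X)[:,0]*np.cos(e12)+np.atleast_2d(X)[:,1]*np.sin(e12),-np.atleast_2d(X)[:,0]*np.sin(e12)+np.atleast_2d(X)[:,1]*np.cos(e12)]
def look():
  for n in('side','top'):
    p,d=grab(n);np.savez('l_%s.npz'%n,p=p,d=d)
    X=cloud(n,d);h=cv2.cvtColor(p,cv2.COLOR_RGB2HSV);g=p.mean(2);w=W(.577,.0105,0)
    m=(np.hypot(X[...,0]-w[0],X[...,1]-w[1])<.035)&(h[...,1]<80)
    v,u=np.nonzero(m&(X[...,2]>.117)&(X[...,2]<.14)&(g>g[m&(X[...,2]>.117)].max()*.8)) # bright shank end
    print(n,'shank end (z=.123)',loc(onplane(n,[[u.mean(),v.mean()]],.123)),len(u))
    for lo,hi in((.055,.085),(.117,.14)):
        Z=X[m&(X[...,2]>lo)&(X[...,2]<hi)]; L=loc(Z); print('  z',lo,len(Z),'min',L.min(0),'mean',L.mean(0),'max',L.max(0),'zmed',np.median(Z[:,2]))
    b=(h[...,0]>100)&(h[...,0]<125)&(h[...,1]>110); Lx=loc(X.reshape(-1,3)).reshape(420,560,2)
    top=b&(X[...,2]>.047)&(X[...,2]<.053)
    s=top&(abs(Lx[...,1]-.009)<.006); a=top&(abs(abs(Lx[...,1]-.009)-.022)<.008)
    print('  lug top: near edge x',np.percentile(Lx[a][:,0],[1,5]),'slot bottom x',np.sort(Lx[s][:,0])[:6],s.sum())
E
python3 - <<'E'
from h import *
Q=q(T);y=.0117
print(r.move_straight(W(.5733,y,.1150),Q,speed=.02,max_force=6)); st()
command_gripper(.045,20); r.hold(.2); 
r.move_straight(W(.5733,y,.20),Q,speed=.15)
r.reach([.50,-.12,.28],Q); st()
look()
E
```

```text
True
t 19.83 p [0.5575 0.1305 0.1157] F [-2.4666 -0.4546  5.5076] w 0.0213
t 22.16 p [ 0.5001 -0.1192  0.2793] F [0.5791 0.4621 0.1833] w 0.0449
side shank end (z=.123) [[0.5831 0.0125]] 18
  z 0.055 53 min [0.573  0.0026] mean [0.5765 0.0072] max [0.5825 0.0157] zmed 0.07057646074748991
  z 0.117 83 min [ 0.5654 -0.0021] mean [0.5784 0.0086] max [0.5941 0.0227] zmed 0.12281872455978782
  lug top: near edge x [0.5525 0.5551] slot bottom x [0.591  0.591  0.5925 0.5947 0.5949 0.5963] 24
top shank end (z=.123) [[0.5787 0.0125]] 24
  z 0.055 5 min [0.573  0.0075] mean [0.5739 0.0127] max [0.5751 0.0177] zmed 0.05871191354131078
  z 0.117 79 min [0.5663 0.0012] mean [0.5774 0.012 ] max [0.5904 0.0228] zmed 0.12286644024571869
  lug top: near edge x [0.5518 0.5537] slot bottom x [0.6381 0.6385 0.6397 0.6406 0.6411 0.6424] 7
```

Both cameras now put the bolt upright at axis x≈0.579 (local), and home at about 0.583. It sprang back about 2 mm on release. I'll regrip it centred, keep the head pressed flat on the channel floor, slide the last millimetres and release.

```bash
cat > push.py <<'E'
from h import *
import sys
Q=q(T);y=float(sys.argv[2]); x=float(sys.argv[1]);lim=float(sys.argv[3]);u=np.array([np.cos(T),np.sin(T),0])
r.reach(W(x,y,.20),Q)
print(r.move_straight(W(x,y,.1150),Q,speed=.12,max_force=8)); st()
command_gripper(0,120); r.hold(.15); st()
z=r.read_state()['eef_pos'][2]-.0005
x1=x+.012
while x<x1:
    x+=.001; r.move_straight(W(x,y,z),Q,speed=.02); r.hold(.08)
    s=r.read_state(); F=s['contact_force'];f=F@u; print(round(x,4),loc(s['eef_pos'])[0],s['eef_pos'][2].round(4),'f',round(f,2),'fz',F[2].round(2),'My',s['torque'])
    if f<-lim: break
command_gripper(.045,20); r.hold(.2); st()
r.move_straight(W(x,y,.20),Q,speed=.15)
r.reach([.50,-.12,.28],Q); st()
look()
E
python3 push.py .5785 .0117 6
```

```text
False
t 24.18 p [0.564  0.1315 0.1158] F [-0.5864  0.8503 -1.0583] w 0.045
t 24.65 p [0.5642 0.1319 0.1163] F [-0.2498  0.4583  6.2049] w 0.0223
0.5795 [0.5797 0.0117] 0.1163 f -0.93 fz 5.67 My [-0.0398  0.1539 -0.0532]
0.5805 [0.5801 0.0117] 0.1163 f -3.46 fz 8.3 My [-0.1404  0.6345  0.0237]
0.5815 [0.5806 0.0117] 0.1164 f -5.14 fz 9.97 My [-0.2401  1.0474  0.0031]
0.5825 [0.581  0.0117] 0.1164 f -7.08 fz 11.88 My [-0.3784  1.5024 -0.0219]
t 26.53 p [0.5674 0.1326 0.1156] F [ 0.3957  0.4525 -0.1093] w 0.0452
t 28.3 p [ 0.5001 -0.1192  0.2793] F [ 0.599  -0.3583  0.3415] w 0.0449
side shank end (z=.123) [[0.5836 0.0126]] 17
  z 0.055 52 min [0.5737 0.002 ] mean [0.5775 0.0071] max [0.5851 0.0144] zmed 0.06971862341005186
  z 0.117 87 min [ 0.568  -0.0026] mean [0.5798 0.0085] max [0.5945 0.0231] zmed 0.12206841709117078
  lug top: near edge x [0.5514 0.5541] slot bottom x [0.5905 0.5906 0.5919 0.5933 0.5953 0.5963] 23
top shank end (z=.123) [[0.5811 0.0121]] 24
  z 0.055 6 min [0.5746 0.007 ] mean [0.5755 0.0117] max [0.5769 0.0171] zmed 0.06267735019567933
  z 0.117 78 min [0.5689 0.0012] mean [0.5795 0.012 ] max [0.592  0.0227] zmed 0.12349931493547883
  lug top: near edge x [0.5526 0.556 ] slot bottom x [0.6382 0.6392 0.6393 0.6396 0.6411 0.6417] 8
```

```bash
sed -i "s/\[2\]-.0005/[2]+.0008/" push.py; python3 push.py .5805 .0117 8
```

```text
False
t 30.32 p [0.566  0.1319 0.1158] F [-0.1958  0.6433  0.7433] w 0.0451
t 30.79 p [0.5662 0.1323 0.1163] F [-0.6724  1.24    4.6047] w 0.0218
0.5815 [0.5811 0.0117] 0.1166 f 0.33 fz -2.71 My [0.0297 0.018  0.0708]
0.5825 [0.5819 0.0117] 0.1167 f -2.06 fz -3.22 My [-0.1435  0.5542  0.014 ]
0.5835 [0.5822 0.0118] 0.1166 f -5.4 fz -1.83 My [-0.2817  1.1537 -0.0171]
0.5845 [0.5825 0.0118] 0.1166 f -7.78 fz 0.77 My [-0.4679  1.6362  0.03  ]
0.5855 [0.5829 0.0118] 0.1166 f -9.79 fz 1.89 My [-0.5678  2.1015 -0.    ]
t 33.02 p [0.5705 0.1332 0.1172] F [0.2715 0.8865 0.5868] w 0.045
t 34.79 p [ 0.5001 -0.1192  0.2793] F [-0.2099  0.0917 -0.2969] w 0.0448
side shank end (z=.123) [[0.5839 0.0125]] 20
  z 0.055 51 min [0.5733 0.0022] mean [0.5769 0.0074] max [0.5832 0.0138] zmed 0.07070675180384511
  z 0.117 87 min [ 0.5677 -0.0028] mean [0.5793 0.0085] max [0.5949 0.022 ] zmed 0.12217471761429433
  lug top: near edge x [0.5524 0.5542] slot bottom x [0.5891 0.5923 0.5931 0.5938 0.5948 0.596 ] 20
top shank end (z=.123) [[0.5807 0.0122]] 22
  z 0.055 5 min [0.5735 0.007 ] mean [0.5749 0.0123] max [0.5764 0.0171] zmed 0.06276656798130253
  z 0.117 79 min [0.5685 0.0017] mean [0.5793 0.0121] max [0.5909 0.0228] zmed 0.12342176561571838
  lug top: near edge x [0.5518 0.5559] slot bottom x [0.6393 0.6393 0.6402 0.6407 0.6414 0.6425] 9
```

Contact came again after only about 0.6 mm of travel, with the head lifted clear of the floor, so it is the lug. The bolt stayed upright at about 0.580 after release. I'll compare the before and after images for the bystanders, then hand in.

```bash
python3 - <<'E'
from h import *
a=np.load('side0.npz')['d'];b=np.load('l_side.npz')['d'];X=cloud('side',a);Y=cloud('side',b)
for n,c,rad in(('strap',(.507,-.163),.065),('step',(.40,-.165),.035),('round',(.4435,-.298),.03),('purple1',(.6475,-.2414),.02),('purple2',(.587,-.357),.03),('bearing',None,0),('tbolt old',(.574,-.2565),.02)):
    if c is None: continue
    f=lambda Z:Z[(np.hypot(Z[...,0]-c[0],Z[...,1]-c[1])<rad)&(Z[...,2]>.008)]
    A,B=f(X),f(Y); print(n,len(A),len(B),A.mean(0) if len(A) else 0,B.mean(0) if len(B) else 0)
p=np.load('side0.npz')['p'].astype(int);q_=np.load('l_side.npz')['p'].astype(int)
print('bearing/wrench region diff',(abs(p-q_)[130:205,150:235].max(2)>40).sum(),'vise',(abs(p-q_)[150:200,280:345].max(2)>40).sum())
r.finish_job(); st()
E
```

```text
strap 602 10639 [ 0.5062 -0.1638  0.0115] [ 0.4811 -0.1535  0.435 ]
step 565 646 [ 0.4014 -0.1672  0.0229] [ 0.4049 -0.1657  0.0909]
round 475 482 [ 0.4415 -0.3008  0.0259] [ 0.4414 -0.3005  0.0256]
purple1 453 561 [ 0.6458 -0.2459  0.0797] [ 0.6455 -0.2445  0.0677]
purple2 689 687 [ 0.5834 -0.3587  0.069 ] [ 0.5836 -0.3586  0.0696]
tbolt old 544 0 [ 0.5712 -0.2587  0.0666] 0
bearing/wrench region diff 0 vise 1335
the job is handed in; nothing more can be done
the job is handed in; nothing more can be done
```

The T-bolt is standing upright in the vise lug's slot with its head down in the T-slot, released, and I handed the job in at about 35 s. By my estimate it is about 1 mm short of the slot's bottom, not confirmed touching.

**What I did:** I gripped the nut, entered the head at `mouth_left` with no contact force, and slid it under the lips into the lug. The first push, stopped at about 8 N, pivoted the bolt in the fingers. It ended up roughly 14 mm short after release. I regripped at 120 N and pushed again three times until the shank met the lug.

**Last checks:**
- **Final push:** contact with the lug came after about 0.6 mm of travel and rose to about 10 N.
- **Position after release:** both cameras put the shank axis at about 0.580 along the slot. Contact showed at about 0.582, and the picture estimate of home was 0.582–0.585. The cameras are only good to about 2 mm, so the remaining gap could be up to a few millimetres.
- **Bystanders:** the round bolt and the right-hand purple look-alike are unchanged. The bearing and wrench area of the image shows no change. The other purple look-alike's readings match to about 1.5 mm; its view had been partly hidden by the T-bolt before.
- **Not confirmed:** the arm, parked aside, hid the strap, step block and part of the vise area in the last view. I did not check the screwdriver separately. The arm only passed high over the strap and step block.

I had used all 12 picture views, so the last pushes were checked from numbers only.

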